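Let the bench press down with its release valve

TASK

The neck tube in the bench press has been formed: let the raised platen sink under its own weight by easing the jack's release valve open a fraction of a turn at its T bar, never letting it come down faster than about 15 mm a second and never pushing the platen itself. Once the platen is all the way down, turn the valve fully shut again, snug on its seat but not forced, let go of the bar, and leave the other things on the bench where they are.

Things in the scene. Friction and masses are not known exactly. Their poses are not given: they have to be found in the camera images.
- press: green H-frame bench press fixed to the table, 330 mm wide (y), 220 mm deep at its feet (x), 453 mm high, a red bottle jack inside on the bottom channel (120 mm deep, top at 60 mm). Origin: centre of its footprint on the table; -x is the operator's side. The platen reaches 65 mm to that side above 240 mm height, the jack's handle socket 65 mm above 170 mm, the feet 110 mm
- ram (a joint): jack ram extension in m: 0 = platen all the way down (starts at 0.032 to 0.052). With the valve shut it stays up (seeps under 0.3 mm/s). Past a certain valve angle, differing from time to time with the load but between 0.2 and 0.6 rad, it sinks by its own weight, faster by about 10 mm/s per 0.1 rad of further opening; it answers within 0.2 s
- valve (a joint): angle in rad of the release valve's screw: 0 = hard on its seat (as it starts), grows as the red arm goes down (anticlockwise from the operator's side). It stays where it is left. At a grip point its friction takes about 6 N to open and 8 to 9 N to shut, or about 12 N with the bar pivoting in a pinch; when the screw meets its seat the force rises steeply. 16 to 20 N in all is snug
- stem_twist (a joint): wind-up in rad of the slender stem between screw and T bar, a torsion spring of 30 Nm/rad: 0 when the bar is free, positive when pushed to open, negative when pushed to shut (about 0.0023 rad per N at a grip point). Beyond 0.06 rad either way (about 26 N) the valve is being forced
- open_grip (a point): middle of the red sleeve of the T bar, 68 mm from the axis; sleeve 18 mm thick, from 45 to 86 mm from the axis. At valve = 0 this arm points to the press's +y and 0.35 rad upward; moving it down opens the valve, up shuts it. Can be pinched from above, fingers closing along the press's x; the bar can pivot between the pads as it swings
- close_grip (a point): middle of the black sleeve, same size, on the oppopoint arm: 68 mm from the axis on the press's -y side, 0.35 rad below level at valve = 0; moving it down shuts the valve, up opens it
- valve_axis (a point): fixed point where the T bar crosses the valve's axis: 145 mm from the press's centre on its -x side, 78 mm above the table. The axis lies along the press's x. The bar, 160 mm long and 10 mm thick in a 26 mm hub, swings in the upright plane through this point; a 12 mm stem joins it to the jack
- platen: dark steel platen 130 x 260 x 24 mm on the ram, carrying a hardwood form and brass neck tube; origin under its middle, 252 mm above the table when down. Not to be touched
- pump_handle: steel jack-handle tube with a black rubber end, 300 mm long, 21 mm thick, lying along its y axis; origin under its middle. A bystander
- screwdriver: yellow-handled screwdriver lying along its x axis, about 200 mm long; origin under its middle. A bystander
- mallet: rawhide mallet: head 44 mm thick and 85 mm wide, handle 200 mm along its x axis; origin under its middle. A bystander
- mug: white mug, 82 mm across, 95 mm high, handle at its +y; origin centre of the underside. A bystander
- solder_spool: metal reel of solder, 64 mm across, 52 mm high, standing; origin centre of the underside. A bystander
- cork_block: cork sanding block 100 x 60 x 30 mm; origin centre of the underside. A bystander

How it is judged:
By the outcome, as a careful person would: the job done as asked, in the order asked, and still so for the second after the job is handed in, with the robot touching nothing.
It also fails if it takes over 72 s, if anything falls off the work surface, if the arm or the gripper's body presses on something with over 40 N, if the wrist force passes 120 N, or if a joint passes its speed limit or range.

ROBOT

A 7-joint arm with a two-finger parallel gripper is mounted at the origin on the work surface. World frame = base frame: x ahead of the robot, y to its left, z up, the work surface at z = 0. Lengths are in m, angles in rad, forces in N, time in s.
With the tool pointing down it reaches from about 0.425 to 0.875 m from the base axis. Payload 4.7 kg.
Tool frame: the origin (TCP) lies midway between the tips of the shut fingers; the grasp point (between the pads) lies 19 mm behind it; z points along the fingers, y is the line along which they close (so a half turn about z gives the same grasp; the last joint's range is limited). The gripper opens to 87 mm and grips with 3 to 60 N. Pads are 19 mm wide; open, the fingers measure 117 mm over their backs; the gripper's body (75 mm by 190 mm) begins 51 mm behind the grasp point.
Start: joints at [-1.21, 0.321, -0.07, 1.45, 0.023, 1.371, -0.057], TCP at [0.221, 0.611, 0.223] pointing down, gripper open.
Joint ranges: [-2.86, 2.86], [-0.3, 2.09], [-1.38, 1.24], [0.06, 2.45], [-1.56, 4.7], [0.09, 2.05], [-2.69, 2.69]. Speed limits (rad/s): [2.57, 2.57, 3.14, 3.14, 3.14, 3.14, 3.14].

INTERFACE

Orientations are given as a rotation vector (axis times angle).
In Python, from bench import ctrl gives the robot as it stands. The module is installed in compiled form; this text tells all that it offers.
- The arm moves only by the shell command python3 -m handwheel 'ROWS' [FORCE]. ROWS is JSON, a list of rows, each a list of 7 numbers: the finger opening in m, from 0 to 0.087, then the shift along the tool's x, y, z in m, then the turn, a rotation vector about the tool's x, y, z in degrees. A call has 1 to 12 rows; each row shifts and turns the commanded pose from where the row before left it, along the tool's axes as they then stand; what a row does not reach is not made up. A row lasts 1/8 s, in which the tool goes at most 62.5 mm and 10.7 degrees, less where a joint would pass 70% of its speed; a pose out of reach is approached as far as the arm can. A call is refused whole if a number of a shift passes 0.0625 or a number of a turn 10.7, either way. A call with a gripper value outside its range is refused whole. The fingers move at their own pace and stop on an object; FORCE is the grip in N (left out, the last holds). Time passes only in rows, so rows that do not move let the fingers close. It gives the time, the measured TCP pose, the force, the opening and the grip force at its end, in the units of the state.
- ctrl.get_state(): the state, without advancing time (a new reading comes with each control period).
- ctrl.get_image(name): name is "scene" or "side" or "wrist"; returns (picture, depth): 384x512x3 uint8, blue, green, red; 384x512 float32, m along the optical axis (not along the pixel's ray), 0 where there is no reading.
- ctrl.camera_info(name): a dict with "intrinsics" (3x3 intrinsics, pixels), "D" ([k1, k2, p1, p2, k3] as OpenCV has them; the pictures are not rectified), "R" (3x3) and "t" (3): a world point X has camera coordinates R X + t. Camera axes: x right, y down, z forward; pixel columns grow to the right and rows downward; lengths in m; the calibration is good to about 2 mm. A picture is of the moment at which its call begins: read the wrist's pose just before it. camera_info takes no time and is no camera call; for the wrist camera it gives the pose at the moment of the call.
- ctrl.close_job(): hands the job in; it is judged then, once.
The state is a dict: "time": time; "joint_positions": joint angles; "qd": joint speeds; "joint_torque": joint torques, N m; "position": TCP position; "tool_rot": TCP orientation; "ft_force": force on the tool from outside, world axes, zero at the start; "torque": the same for the moment, N m; "grip_width": opening from 0.0 (shut) to 1.0 (fully open); "grip_force": force on a finger pad.
Only numpy, scipy, OpenCV 4.12 (cv2) and the standard library are available. Lean on these libraries where they do the work, as an engineer would, in place of code of your own. Each camera call takes 0.05 s, during which the arm holds its last target. There are 200 camera calls.

## Working session

There is one attempt and no reset: what is moved stays moved. The work goes in short steps, Python scripts to look and compute and a shell command to move; the robot and the scene stay as the last step left them, time stands still between calls to the robot, and variables do not carry over. Pictures are saved under pics/ and viewed, at most 10 in all, crops included, and the job is handed in when it is done.

```bash
mkdir -p pics
cat > h.py <<'E'
import numpy as np,cv2
from bench import ctrl
def grab(n):
    ci=ctrl.camera_info(n); im,d=ctrl.get_image(n); return im,d,ci
def pts(us,vs,d,ci):
    K=np.array(ci["intrinsics"]);D=np.array(ci["D"])
    p=cv2.undistortPoints(np.stack([us,vs],1).astype(np.float64).reshape(-1,1,2),K,D).reshape(-1,2)
    z=d[vs,us].astype(float); c=np.c_[p*z[:,None],z]
    return (c-np.array(ci["t"]))@np.array(ci["R"])
E
python3 - <<'E'
from h import *
print(ctrl.get_state())
for n in("scene","side"):
    im,d,ci=grab(n); cv2.imwrite(f"pics/{n}0.png",im); np.savez(f"{n}0.npz",im=im,d=d); print(n,ci)
E
```

```text
{'time': 0.0, 'joint_positions': array([-1.20989971,  0.32185823, -0.0701251 ,  1.4516842 ,  0.02261612,
        1.37075938, -0.0568842 ]), 'qd': array([-0.00188576,  0.00166067, -0.00093882, -0.00023495,  0.00085227,
        0.00072743, -0.0011622 ]), 'joint_torque': array([-4.91301557e-05, -4.91282845e+01, -4.03854540e-01, -3.12531137e+01,
       -6.38217176e-02,  4.36741335e-02,  1.70588742e-04]), 'position': array([0.22076895, 0.61077884, 0.22143431]), 'tool_rot': array([-5.41844356e-01, -3.09427464e+00,  2.99522342e-03]), 'ft_force': array([-0.48320413,  0.00434364, -0.36162365]), 'torque': array([ 0.06226964,  0.00653969, -0.00732726]), 'grip_force': 0.0, 'grip_width': 0.9977856416098996}
scene {'intrinsics': array([[351.07334775,   0.        , 259.35116809],
       [  0.        , 351.07334775, 193.44848948],
       [  0.        ,   0.        ,   1.        ]]), 'D': array([-0.05148626,  0.        ,  0.        ,  0.        ,  0.        ]), 'R': array([[-0.87485932, -0.48437333, -0.00191157],
       [-0.4383806 ,  0.79345494, -0.42219866],
       [ 0.20601851, -0.36852644, -0.90650132]]), 't': array([0.47653043, 0.31217492, 1.04138417])}
side {'intrinsics': array([[480.57967196,   0.        , 254.03006345],
       [  0.        , 480.57967196, 189.31100187],
       [  0.        ,   0.        ,   1.        ]]), 'D': array([-0.10619481,  0.        ,  0.        ,  0.        ,  0.        ]), 'R': array([[ 0.96570727,  0.25926164,  0.01388771],
       [ 0.16942931, -0.58876022, -0.79035126],
       [-0.19673123,  0.76560094, -0.61249655]]), 't': array([-0.52983585,  0.0521632 ,  1.94432208])}
```

View pics/scene0.png

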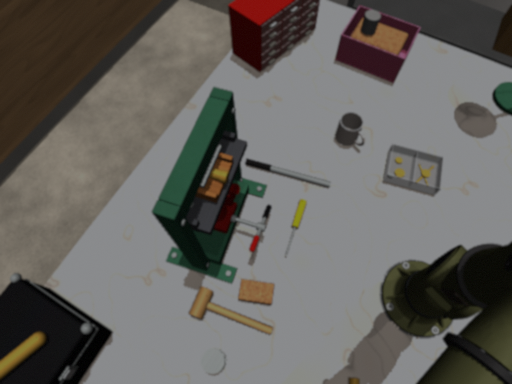

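View pics/side0.png

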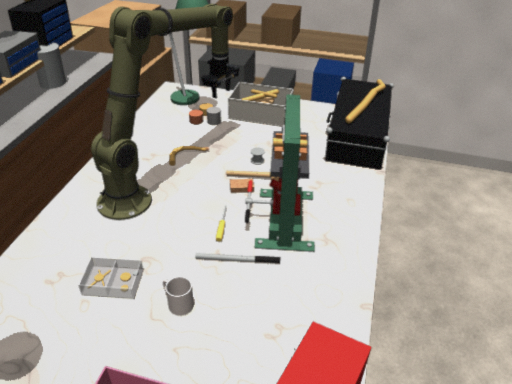

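The scene view shows the press with the T bar: red sleeve near (255,243), black sleeve near (267,212). The cork block is at (256,292), the mallet at (230,312) and the screwdriver at (298,220). In the side view the bar is near (249,200).

Run:
```python
from h import *
for n,box in(("scene",(235,195,285,260)),("side",(235,170,268,235))):
    z=np.load(n+"0.npz");im,d=z["im"],z["d"];ci=ctrl.camera_info(n)
    hsv=cv2.cvtColor(im,cv2.COLOR_BGR2HSV).astype(int);H,S,V=hsv[...,0],hsv[...,1],hsv[...,2]
    x0,y0,x1,y1=box;B=np.zeros(H.shape,bool);B[y0:y1,x0:x1]=1
    for nm,m in(("red",((H<8)|(H>172))&(S>140)&(V>90)),("blk",(V<60)&(S<150))):
        vs,us=np.where(m&B&(d>0));P=pts(us,vs,d,ci);k=(P[:,2]>.03)&(P[:,2]<.15);P=P[k]
        # connected comp
        mm=np.zeros(H.shape,np.uint8);mm[vs[k],us[k]]=1
        c,l,st,ce=cv2.connectedComponentsWithStats(mm)
        for i in range(1,c):
            if st[i,4]>8:
                v,u=np.where(l==i);Q=pts(u,v,d,ci);print(n,nm,st[i],np.round(np.median(Q,0),4),np.round(Q.min(0),3),np.round(Q.max(0),3))
    # table-level green feet and green frame
    g=(H>55)&(H<90)&(S>90)&(d>0);vs,us=np.where(g);P=pts(us,vs,d,ci)
    for lo,hi in((-.01,.03),(.44,.47)):
        k=(P[:,2]>lo)&(P[:,2]<hi)&(P[:,0]>.2)&(P[:,0]<1.1)&(abs(P[:,1])<.5)
        if k.sum()>10:
            r=cv2.minAreaRect(P[k][:,:2].astype(np.float32)); print(n,"green",lo,k.sum(),r,np.round(cv2.boxPoints(r),3).tolist())
    # other objects
    vs,us=np.where(d>0);P=pts(us,vs,d,ci)
    k=(P[:,2]>.012)&(P[:,2]<.13)&(P[:,0]>.3)&(P[:,0]<1)&(abs(P[:,1])<.45)
    mm=np.zeros(H.shape,np.uint8);mm[vs[k],us[k]]=1
    c,l,st,ce=cv2.connectedComponentsWithStats(mm)
    for i in range(1,c):
        if st[i,4]>25:
            v,u=np.where(l==i);Q=pts(u,v,d,ci);print(n,"obj",ce[i].round(),st[i,4],np.round(Q.min(0),3),np.round(Q.max(0),3))
```

```text
scene red [250 236   9  16  77] [0.4963 0.1182 0.1095] [0.486 0.091 0.098] [0.507 0.141 0.118]
scene blk [235 195  12  22 152] [0.6091 0.0104 0.0581] [ 0.589 -0.032  0.03 ] [0.633 0.065 0.142]
scene blk [263 206   8  12  53] [ 0.5193 -0.0022  0.0639] [ 0.509 -0.026  0.054] [0.528 0.019 0.075]
scene green -0.01 746 ((0.6514014005661011, 0.08262582123279572), (0.21255649626255035, 0.3422197699546814), 10.767085075378418) [[0.5149999856948853, 0.23100000619888306], [0.5789999961853027, -0.10499999672174454], [0.7879999876022339, -0.06599999964237213], [0.7239999771118164, 0.2709999978542328]]
scene green 0.44 3204 ((0.6499683856964111, 0.08455521613359451), (0.04802809655666351, 0.3263093829154968), 10.70917797088623) [[0.5960000157356262, 0.23999999463558197], [0.6570000052452087, -0.07999999821186066], [0.7039999961853027, -0.07100000232458115], [0.6430000066757202, 0.24899999797344208]]
scene obj [349. 133.] 460 [ 0.351 -0.45   0.012] [ 0.462 -0.383  0.1  ]
scene obj [286. 172.] 485 [ 0.388 -0.22   0.012] [ 0.684 -0.142  0.027]
scene obj [227. 229.] 2259 [ 0.486 -0.081  0.012] [0.686
[... 791 characters left out ...]
44 563 ((0.6534151434898376, 0.07111340016126633), (0.04089155048131943, 0.32153943181037903), 10.810600280761719) [[0.6029999852180481, 0.22499999403953552], [0.6629999876022339, -0.09099999815225601], [0.7039999961853027, -0.08299999684095383], [0.6430000066757202, 0.2329999953508377]]
side obj [257. 154.] 119 [0.417 0.403 0.013] [0.477 0.45  0.06 ]
side obj [252. 174.] 239 [0.345 0.275 0.012] [0.578 0.334 0.048]
side obj [274. 214.] 1644 [ 0.383 -0.095  0.012] [0.734 0.259 0.13 ]
side obj [221. 230.] 130 [ 0.42  -0.116  0.013] [ 0.455 -0.001  0.031]
side obj [239. 257.] 402 [ 0.39  -0.223  0.012] [ 0.682 -0.147  0.031]
side obj [180. 288.] 549 [ 0.349 -0.45   0.013] [ 0.462 -0.383  0.101]
```

```bash
python3 -m handwheel '[[0,0,0,0,0,0,-10.3],[0,0,0,0,0,0,-10.3],[0,0,0,0,0,0,-10.2]]' 20
cat >> h.py <<'E'
C=np.array([.652,.081]);X=np.array([.9823,.1874]);Y=np.array([-.1874,.9823])
def where():
    from scipy.spatial.transform import Rotation as R
    s=ctrl.get_state();p=s["position"];M=R.from_rotvec(s["tool_rot"]).as_matrix()
    q=p[:2]-C
    print("t %.2f press xyz"%s["time"],np.round([q@X,q@Y,p[2]],4),"toolx",np.round(M[:,0],3),"z",np.round(M[:,2],3),"F",np.round(s["ft_force"],1),"T",np.round(s["torque"],2))
def ram(n="scene"):
    im,d,ci=grab(n);vs,us=np.where(d>0);P=pts(us,vs,d,ci)
    q=P[:,:2]-C;x=q@X;y=q@Y
    k=(x>-.062)&(x<-.028)&(abs(y)<.122)&(P[:,2]>.265)&(P[:,2]<.335)
    z=P[k,2];h,e=np.histogram(z,35,(.265,.335));m=e[h.argmax()]+.001
    return k.sum(),np.median(z[abs(z-m)<.004])-.276
E
python3 - <<'E'
from h import *
where(); print(ram(),ram("side"))
E
```

```text
time: 0.48
position: [0.2208, 0.611, 0.2219]
tool_rot: [0.309, -3.126, 0.002]
ft_force: [0.3, -1.2, -0.5]
grip_width: 0.746
grip_force: 0.0
t 0.47 press xyz [-0.3242  0.6014  0.2219] toolx [-0.981 -0.195  0.   ] z [-0.    -0.001 -1.   ] F [ 0.3 -1.2 -0.5] T [-0.02  0.02  0.01]
(np.int64(849), np.float64(0.04090098250749752)) (np.int64(194), np.float64(0.042063237677232024))
```

```bash
python3 -m handwheel '[[0,-0.02,-0.06,0,0,0,0],[0,-0.02,-0.06,0,0,0,0],[0,-0.02,-0.06,0,0,0,0],[0,-0.02,-0.06,0,0,0,0],[0,-0.02,-0.06,0,0,0,0],[0,-0.02,-0.06,0,0,0,0],[0,-0.02,-0.06,0,0,0,0],[0,-0.02,-0.06,0,0,0,0],[0,-0.019,-0.06,0.02,0,0,0],[0,0,0,0.02,0,0,0],[0,0,0,0.02,0,0,0],[0,0,0,0,0,0,0]]'
python3 - <<'E'
from h import *
where(); print(ram())
im,d,ci=grab("scene"); cv2.imwrite("pics/s1.png",cv2.resize(im[150:290,170:340],None,fx=4,fy=4,interpolation=cv2.INTER_CUBIC))
im,d,ci=grab("wrist"); cv2.imwrite("pics/w1.png",im)
E
```

```text
time: 2.08
position: [0.4933, 0.1227, 0.1621]
tool_rot: [0.294, -3.124, 0.001]
ft_force: [-0.6, 0.5, 1.1]
grip_width: 0.004
grip_force: 0.0
t 2.08 press xyz [-0.1481  0.0707  0.1621] toolx [-0.982 -0.187  0.003] z [-0.003 -0.001 -1.   ] F [-0.6  0.5  1.1] T [0.02 0.07 0.  ]
(np.int64(538), np.float64(0.04090030882617929))
```

View pics/s1.png

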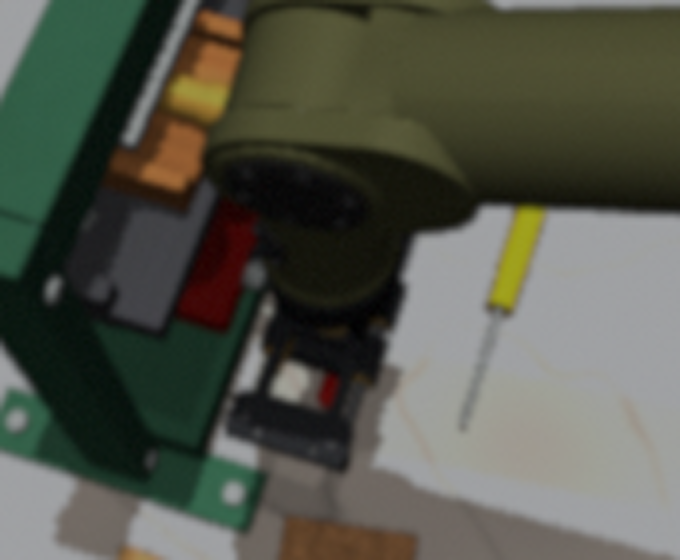

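View pics/w1.png

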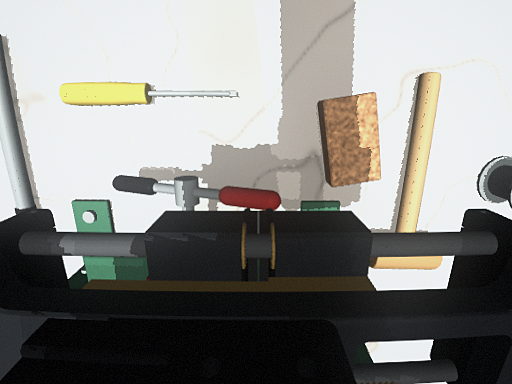

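The scene crop shows the hand just in front of the press, with the brass tube and part of the platen still visible. In the wrist view the red sleeve is at (250,197), the black one at (135,184) and the hub at (187,192). The shut fingers are centred near column 258. I'll check the finger width from depth.

Run:
```python
from h import *
im,d,ci=grab("wrist")
V=im.max(2)
vs,us=np.mgrid[205:262:1,130:390:1].reshape(2,-1)
k=d[vs,us]>0;vs,us=vs[k],us[k];P=pts(us,vs,d,ci);s=ctrl.get_state()["position"]
q=P[:,:2]-s[:2];R=np.c_[q@X,q@Y,P[:,2]-s[2]]
for lo in np.arange(-.01,.08,.01):
    k=(R[:,2]>=lo)&(R[:,2]<lo+.01)&(abs(R[:,1])<.09)
    if k.sum(): print(round(lo,3),k.sum(),R[k].min(0).round(3),R[k].max(0).round(3))
# red sleeve
hsv=cv2.cvtColor(im,cv2.COLOR_BGR2HSV);m=((hsv[...,0]<8)|(hsv[...,0]>172))&(hsv[...,1]>140)&(hsv[...,2]>80)&(d>0)
v,u=np.where(m);Q=pts(u,v,d,ci);Q=Q[(Q[:,2]>.05)&(Q[:,2]<.14)];q=Q[:,:2]-C;T=np.c_[q@X,q@Y,Q[:,2]];print(len(T),np.median(T,0).round(4),T.min(0).round(3),T.max(0).round(3));where()
```

```text
-0.01 10 [-0.011 -0.008 -0.001] [-0.009  0.003 -0.   ]
0.0 163 [-0.012 -0.009  0.   ] [-0.009  0.008  0.01 ]
0.01 182 [-0.012 -0.009  0.01 ] [-0.009  0.008  0.02 ]
0.02 182 [-0.012 -0.008  0.02 ] [-0.005  0.007  0.03 ]
0.03 63 [-0.013 -0.007  0.03 ] [-0.01   0.006  0.037]
0.04 87 [-0.005 -0.005  0.047] [-0.002  0.005  0.05 ]
0.05 9 [-0.011 -0.005  0.051] [-0.004  0.005  0.06 ]
0.07 1072 [-0.039 -0.034  0.072] [-0.035  0.033  0.08 ]
916 [-0.1463  0.0653  0.1092] [-0.153 -0.045  0.088] [-0.05   0.09   0.117]
t 2.27 press xyz [-0.1461  0.0712  0.1647] toolx [-0.982 -0.189 -0.002] z [ 0.002  0.001 -1.   ] F [-0.2 -0.1  0.3] T [-0.01 -0.05 -0.01]
```

```bash
python3 -m handwheel '[[0,0,-0.009,0.02,0,0,0],[0,0,0,0.02,0,0,0],[0,0,0,0.004,0,0,0],[0,0,0,0.002,0,0,0],[0,0,0,0.002,0,0,0],[0,0,0,0,0,0,0]]'
python3 - <<'E'
from h import *
where(); print(ram())
E
```

```text
time: 3.02
position: [0.4966, 0.1146, 0.1161]
tool_rot: [-0.299, 3.127, 0.0]
ft_force: [-0.1, 0.8, -0.2]
grip_width: 0.007
grip_force: 0.0
t 3.02 press xyz [-0.1464  0.0621  0.1161] toolx [-0.982 -0.19  -0.001] z [ 0.001  0.    -1.   ] F [-0.1  0.8 -0.2] T [0.03 0.06 0.04]
(np.int64(819), np.float64(0.040856147488048444))
```

```bash
python3 -m handwheel '[[0,0,0,0.002,0,0,0],[0,0,0,0.002,0,0,0],[0,0,0,0.002,0,0,0],[0,0,0,0.002,0,0,0],[0,0,0,0.002,0,0,0],[0,0,0,0.002,0,0,0],[0,0,0,0,0,0,0]]'
cat > look.py <<'E'
from h import *
import sys
where(); a=ctrl.get_state()["time"];r0=ram();n=int(sys.argv[1]) if len(sys.argv)>1 else 1
for i in range(n): r=ram()
b=ctrl.get_state()["time"];print(r0,r,"rate mm/s",(r[1]-r0[1])/(b-a-.05)*1e3)
E
python3 look.py
```

```text
time: 3.95
position: [0.4964, 0.1143, 0.1034]
tool_rot: [-0.299, 3.127, -0.0]
ft_force: [0.9, 0.6, 2.4]
grip_width: 0.007
grip_force: 1.0
t 3.95 press xyz [-0.1467  0.0619  0.1034] toolx [-0.982 -0.19  -0.   ] z [ 0. -0. -1.] F [0.9 0.6 2.4] T [ 0.26 -0.16  0.02]
(np.int64(832), np.float64(0.04090919507614044)) (np.int64(840), np.float64(0.04088117954258913)) rate mm/s -0.5603106710261359
```

```bash
cat >> h.py <<'E'
def bar():
    im,d,ci=grab("wrist");vs,us=np.where(d>0);P=pts(us,vs,d,ci);q=P[:,:2]-C;T=np.c_[q@X,q@Y,P[:,2]]
    c=im[vs,us].astype(int);k=(abs(T[:,0]+.145)<.02)&(T[:,2]>.03)&(T[:,2]<.13)&(abs(T[:,1])<.09)
    red=k&(c[:,2]>80)&(c[:,2]>2*c[:,1]);blk=k&(c.max(1)<75)&(T[:,1]<-.03)
    if blk.sum()<30: return red.sum(),blk.sum()
    f=lambda m:np.median(T[m],0); a,b=f(red),f(blk)
    return red.sum(),blk.sum(),a.round(4),b.round(4),"valve",.35-np.arctan2(a[2]-b[2],a[1]-b[1])
E
sed -i 's/^where();/where(); print(bar());/' look.py; python3 look.py
```

```text
t 4.05 press xyz [-0.1467  0.0617  0.1035] toolx [-0.982 -0.189  0.   ] z [ 0. -0. -1.] F [0.3 0.8 1.6] T [ 0.22 -0.1  -0.  ]
(np.int64(11), np.int64(933), array([-0.1528,  0.0464,  0.0905]), array([-0.1474, -0.0548,  0.0707]), 'valve', np.float64(0.15728019356136308))
(np.int64(839), np.float64(0.04094599789226733)) (np.int64(843), np.float64(0.04101285682722022)) rate mm/s 1.337178699057903
```

```bash
cat >> h.py <<'E'
def bar():
    im,d,ci=grab("wrist");vs,us=np.where(d>0);P=pts(us,vs,d,ci);q=P[:,:2]-C;T=np.c_[q@X,q@Y,P[:,2]]
    c=im[vs,us].astype(int);k=(abs(T[:,0]+.146)<.004)&(T[:,2]>.03)&(T[:,2]<.13)&(T[:,1]>-.083)&(T[:,1]<-.045)&(c.max(1)<80)
    a=np.arctan(np.polyfit(T[k,1],T[k,2],1)[0])
    m=T[k].mean(0); b=np.arctan((.078+.009/np.cos(a)-m[2])/-m[1])
    return k.sum(),"valve by slope, by height",.35-a,.35-b
E
python3 -m handwheel '[[0,0,0,0.002,0,0,0],[0,0,0,0.002,0,0,0],[0,0,0,0,0,0,0]]';python3 look.py
```

```text
time: 4.58
position: [0.4962, 0.1145, 0.0995]
tool_rot: [0.3, -3.127, -0.0]
ft_force: [1.0, 0.7, 2.5]
grip_width: 0.007
grip_force: 1.1
t 4.58 press xyz [-0.1467  0.0621  0.0995] toolx [-0.982 -0.19   0.   ] z [-0.  0. -1.] F [1.  0.7 2.5] T [ 0.43 -0.02  0.01]
(np.int64(437), 'valve by slope, by height', np.float64(0.1636386537183156), np.float64(0.1454245627257037))
(np.int64(847), np.float64(0.040762192864802815)) (np.int64(839), np.float64(0.040800108706343485)) rate mm/s 0.7583168308134046
```

```bash
python3 -m handwheel '[[0,0,0,0.002,0,0,0],[0,0,0,0.002,0,0,0],[0,0,0,0,0,0,0],[0,0,0,0,0,0,0]]' >/dev/null;python3 look.py 3
```

```text
t 5.22 press xyz [-0.1468  0.0618  0.0955] toolx [-0.982 -0.19   0.   ] z [-0. -0. -1.] F [-0.2  0.5  2.3] T [ 0.4   0.03 -0.02]
(np.int64(486), 'valve by slope, by height', np.float64(0.22395087777166528), np.float64(0.20514632711150602))
(np.int64(836), np.float64(0.04094843144684812)) (np.int64(846), np.float64(0.040828680937034734)) rate mm/s -0.7983367320892554
```

```bash
python3 -m handwheel '[[0,0,0,0.002,0,0,0],[0,0,0,0.001,0,0,0],[0,0,0,0,0,0,0],[0,0,0,0,0,0,0]]' >/dev/null;python3 look.py 3
```

```text
t 5.97 press xyz [-0.1467  0.0621  0.0926] toolx [-0.982 -0.19  -0.   ] z [ 0.  0. -1.] F [-0.1  2.   3.4] T [0.57 0.16 0.03]
(np.int64(520), 'valve by slope, by height', np.float64(0.25931137508570334), np.float64(0.24709842026162523))
(np.int64(850), np.float64(0.040824322881202635)) (np.int64(845), np.float64(0.040630445934760284)) rate mm/s -1.2925129762823435
```

```bash
python3 -m handwheel '[[0,0,0,0.002,0,0,0],[0,0,0,0.001,0,0,0],[0,0,0,0,0,0,0],[0,0,0,0,0,0,0]]' >/dev/null;python3 look.py 3
```

```text
t 6.72 press xyz [-0.1466  0.0619  0.0897] toolx [-0.982 -0.19  -0.   ] z [ 0.  0. -1.] F [0.2 2.3 3.8] T [0.6  0.13 0.02]
(np.int64(566), 'valve by slope, by height', np.float64(0.31010089519608225), np.float64(0.29347434096487324))
(np.int64(940), np.float64(0.03930555524522655)) (np.int64(977), np.float64(0.03857812029103391)) rate mm/s -4.8495663612842925
```

```bash
python3 -m handwheel '[[0,0,0,0,0,0,0],[0,0,0,0,0,0,0],[0,0,0,0,0,0,0],[0,0,0,0,0,0,0],[0,0,0,0,0,0,0]]' >/dev/null;python3 look.py 3
```

```text
t 7.60 press xyz [-0.1466  0.0619  0.0897] toolx [-0.982 -0.19  -0.   ] z [ 0. -0. -1.] F [-0.7  2.3  3.1] T [ 0.56 -0.03 -0.05]
(np.int64(560), 'valve by slope, by height', np.float64(0.3085001485641522), np.float64(0.2928136966905139))
(np.int64(1093), np.float64(0.035703210574228095)) (np.int64(1106), np.float64(0.034923350405021425)) rate mm/s -5.199067794711156
```

```bash
python3 -m handwheel '[[0,0,0,0.001,0,0,0],[0,0,0,0,0,0,0],[0,0,0,0,0,0,0],[0,0,0,0,0,0,0],[0,0,0,0,0,0,0],[0,0,0,0,0,0,0],[0,0,0,0,0,0,0],[0,0,0,0,0,0,0]]' >/dev/null;python3 look.py 3
```

```text
t 8.85 press xyz [-0.1466  0.062   0.0887] toolx [-0.982 -0.19  -0.   ] z [ 0.  0. -1.] F [0.1 2.8 4.3] T [ 0.67 -0.    0.05]
(np.int64(550), 'valve by slope, by height', np.float64(0.3271106480363911), np.float64(0.30968354872212367))
(np.int64(1145), np.float64(0.027137973446982988)) (np.int64(1164), np.float64(0.025885583081685593)) rate mm/s -8.349269101982674
```

```bash
python3 -m handwheel '[[0,0,0,0,0,0,0],[0,0,0,0,0,0,0],[0,0,0,0,0,0,0],[0,0,0,0,0,0,0],[0,0,0,0,0,0,0],[0,0,0,0,0,0,0],[0,0,0,0,0,0,0],[0,0,0,0,0,0,0],[0,0,0,0,0,0,0],[0,0,0,0,0,0,0],[0,0,0,0,0,0,0],[0,0,0,0,0,0,0]]' >/dev/null;python3 look.py 3
```

```text
t 10.60 press xyz [-0.1467  0.062   0.0887] toolx [-0.982 -0.19  -0.   ] z [ 0.  0. -1.] F [0.2 3.3 3.2] T [ 0.72 -0.08  0.01]
(np.int64(549), 'valve by slope, by height', np.float64(0.3185372371004229), np.float64(0.3089740056407739))
(np.int64(1322), np.float64(0.012841922592233379)) (np.int64(1328), np.float64(0.011702832743142155)) rate mm/s -7.59393232727486
```

```bash
python3 -m handwheel '[[0,0,0,0,0,0,0],[0,0,0,0,0,0,0],[0,0,0,0,0,0,0],[0,0,0,0,0,0,0],[0,0,0,0,0,0,0],[0,0,0,0,0,0,0],[0,0,0,0,0,0,0],[0,0,0,0,0,0,0],[0,0,0,0,0,0,0],[0,0,0,0,0,0,0],[0,0,0,0,0,0,0],[0,0,0,0,0,0,0]]' >/dev/null;python3 look.py 3
```

```text
t 12.35 press xyz [-0.1467  0.062   0.0886] toolx [-0.982 -0.19  -0.   ] z [ 0.  0. -1.] F [0.7 1.8 4.9] T [ 0.71 -0.1  -0.01]
(np.int64(558), 'valve by slope, by height', np.float64(0.3245323031410627), np.float64(0.308908270548928))
(np.int64(1262), np.float64(-0.0006717959181364863)) (np.int64(1272), np.float64(-0.0007642316334988131)) rate mm/s -0.6162381024155146
```

```bash
python3 -m handwheel '[[0,0,0,-0.005,0,0,0],[0,0,0,-0.02,0,0,0],[0,0,0,-0.02,0,0,0],[0,0,-0.045,0,0,0,0],[0,0,-0.045,0,0,0,0],[0,0,-0.044,0,0,0,0],[0,0,0,0.01,0,0,0],[0,0,0,0,0,0,0]]' ;python3 look.py 3
python3 - <<'E'
from h import *
im,d,ci=grab("scene"); cv2.imwrite("pics/s2.png",cv2.resize(im[80:290,150:340],None,fx=2.8,fy=2.8))
im,d,ci=grab("wrist"); cv2.imwrite("pics/w2.png",im)
E
```

```text
time: 13.6
position: [0.52, -0.0173, 0.1222]
tool_rot: [0.298, -3.124, 0.0]
ft_force: [-0.9, 0.2, 0.3]
grip_width: 0.002
grip_force: 0.0
t 13.60 press xyz [-0.1481 -0.0719  0.1222] toolx [-0.982 -0.189  0.004] z [-0.004 -0.    -1.   ] F [-0.9  0.2  0.3] T [ 0.04  0.03 -0.01]
(np.int64(348), 'valve by slope, by height', np.float64(0.31785453802385344), np.float64(0.3025008178848705))
(np.int64(1314), np.float64(-0.0007581115175679387)) (np.int64(1306), np.float64(-0.0006037101395354183)) rate mm/s 1.0293425202168074
```

View pics/s2.png

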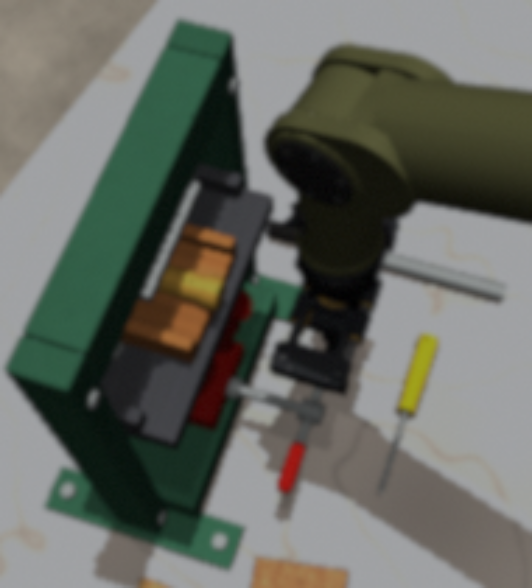

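View pics/w2.png

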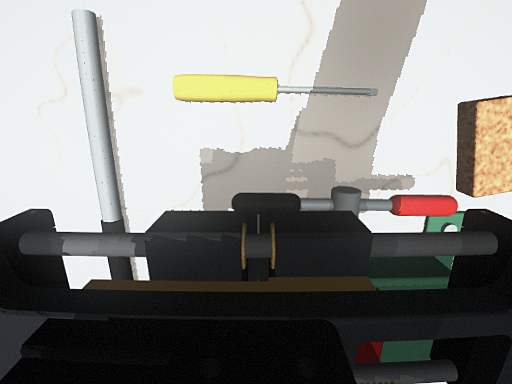

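The scene crop shows the platen resting low and the hand over the black arm, with the bar nearly level. In the wrist view the black sleeve (232–300, 203) lies right under the fingertips at column 258. Next I'll push it down.

```bash
sed -i 's/^where();/where(); nrm();/' look.py
cat >> h.py <<'E'
def nrm(k=4):
    L=[]
    for i in range(k):
        s=ctrl.get_state();f=s["ft_force"];L.append([f[:2]@X,f[:2]@Y,f[2],s["position"][2]]);ctrl.get_image("side")
    m=np.mean(L,0);print("Fx,Fy,Fz,z",m.round(4),"N %.2f"%(-.343*m[1]+.94*m[2]))
E
python3 -m handwheel '[[0,0,0,0.02,0,0,0],[0,0,0,0.01,0,0,0],[0,0,0,0.003,0,0,0],[0,0,0,0.003,0,0,0],[0,0,0,0.003,0,0,0],[0,0,0,0.003,0,0,0],[0,0,0,0.003,0,0,0],[0,0,0,0.002,0,0,0],[0,0,0,0.001,0,0,0],[0,0,0,0,0,0,0]]' ;python3 look.py
```

```text
time: 15.2
position: [0.5223, -0.0174, 0.0769]
tool_rot: [-0.299, 3.126, 0.0]
ft_force: [-1.6, -0.6, 6.6]
grip_width: 0.006
grip_force: 3.6
t 15.20 press xyz [-0.1459 -0.0724  0.0769] toolx [-0.982 -0.189 -0.001] z [ 0.001  0.    -1.   ] F [-1.6 -0.6  6.6] T [-0.01  0.55 -0.03]
Fx,Fy,Fz,z [-1.6642 -0.2955  7.0391  0.077 ] N 6.72
(np.int64(286), 'valve by slope, by height', np.float64(0.338829356712246), np.float64(0.8405277641938809))
(np.int64(1315), np.float64(-0.0006063114196819819)) (np.int64(1311), np.float64(-0.0006139026114652668)) rate mm/s -0.15182383566569438
```

```bash
sed -i 's/print(bar());//' look.py
python3 -m handwheel '[[0,0,0,0.0015,0,0,0],[0,0,0,0.0015,0,0,0],[0,0,0,0.0015,0,0,0],[0,0,0,0.0015,0,0,0],[0,0,0,0.0015,0,0,0],[0,0,0,0.0015,0,0,0],[0,0,0,0,0,0,0]]' ;python3 look.py
```

```text
time: 16.42
position: [0.5225, -0.017, 0.0681]
tool_rot: [-0.299, 3.126, 0.001]
ft_force: [-2.2, 0.7, 7.6]
grip_width: 0.002
grip_force: 3.9
t 16.43 press xyz [-0.1456 -0.072   0.0681] toolx [-0.982 -0.19  -0.002] z [ 0.002  0.001 -1.   ] F [-2.2  0.7  7.6] T [0.15 0.55 0.04]
Fx,Fy,Fz,z [-2.0165  0.891   7.9915  0.0681] N 7.21
(np.int64(1318), np.float64(-0.0007235933693896524)) (np.int64(1310), np.float64(-0.0006498308654998564)) rate mm/s 1.4752500777958781
```

Friction is about 7.2 N at the normal. I'll go on in 1 mm steps and watch for the seat.

```bash
python3 -m handwheel '[[0,0,0,0.001,0,0,0],[0,0,0,0.001,0,0,0],[0,0,0,0,0,0,0]]' >/dev/null;python3 look.py
```

```text
t 17.10 press xyz [-0.1455 -0.0718  0.0662] toolx [-0.982 -0.19  -0.002] z [ 0.002  0.001 -1.   ] F [-1.3  0.1  7.5] T [0.22 0.64 0.03]
Fx,Fy,Fz,z [-2.1487  1.2101  8.6705  0.0662] N 7.74
(np.int64(1319), np.float64(-0.0006749318442215158)) (np.int64(1309), np.float64(-0.000575186133982053)) rate mm/s 1.9949142047893405
```

```bash
python3 -m handwheel '[[0,0,0,0.001,0,0,0],[0,0,0,0,0,0,0]]' >/dev/null;python3 look.py
```

```text
t 17.65 press xyz [-0.1456 -0.0716  0.0652] toolx [-0.982 -0.19  -0.002] z [ 0.001  0.001 -1.   ] F [-2.8  0.8  8.2] T [0.26 0.68 0.06]
Fx,Fy,Fz,z [-2.7789  1.3249  8.5858  0.0652] N 7.62
(np.int64(1315), np.float64(-0.000654906649597109)) (np.int64(1312), np.float64(-0.0007238571685784789)) rate mm/s -1.3790103796274578
```

```bash
python3 -m handwheel '[[0,0,0,0.001,0,0,0],[0,0,0,0,0,0,0]]' >/dev/null;python3 look.py
```

```text
t 18.20 press xyz [-0.1456 -0.0715  0.0642] toolx [-0.982 -0.19  -0.002] z [ 0.001  0.001 -1.   ] F [-3.2  0.3  9.5] T [0.37 0.64 0.02]
Fx,Fy,Fz,z [-2.9189  1.4792  9.1938  0.0642] N 8.13
(np.int64(1312), np.float64(-0.0006922005396859388)) (np.int64(1315), np.float64(-0.0006090048178847285)) rate mm/s 1.663914436024158
```

```bash
python3 -m handwheel '[[0,0,0,0.0005,0,0,0],[0,0,0,0,0,0,0]]' >/dev/null;python3 look.py
```

```text
t 18.75 press xyz [-0.1455 -0.0714  0.0638] toolx [-0.982 -0.19  -0.002] z [ 0.001  0.002 -1.   ] F [-3.7  1.6  8.8] T [0.35 0.69 0.01]
Fx,Fy,Fz,z [-2.8202  1.8929  9.2049  0.0638] N 8.00
(np.int64(1312), np.float64(-0.0007749660368484568)) (np.int64(1320), np.float64(-0.0007454491690144227)) rate mm/s 0.5903373566806647
```

```bash
python3 -m handwheel '[[0,0,0,0.0005,0,0,0],[0,0,0,0,0,0,0]]' >/dev/null;python3 look.py
```

```text
t 19.30 press xyz [-0.1455 -0.0713  0.0633] toolx [-0.982 -0.19  -0.002] z [ 0.001  0.002 -1.   ] F [-3.   1.2  9.9] T [0.41 0.74 0.04]
Fx,Fy,Fz,z [-2.7362  1.6555  9.8029  0.0633] N 8.65
(np.int64(1318), np.float64(-0.0005127610094742829)) (np.int64(1318), np.float64(-0.0006161568332639922)) rate mm/s -2.067916475794126
```

```bash
python3 -m handwheel '[[0,0,0,0.0005,0,0,0],[0,0,0,0,0,0,0]]' >/dev/null;python3 look.py
```

```text
t 19.85 press xyz [-0.1456 -0.0713  0.0628] toolx [-0.982 -0.19  -0.002] z [ 0.001  0.002 -1.   ] F [-3.2  1.   8.3] T [0.5  0.71 0.04]
Fx,Fy,Fz,z [-2.6501  1.6182  8.9975  0.0628] N 7.90
(np.int64(1317), np.float64(-0.0008118994999138374)) (np.int64(1315), np.float64(-0.000538463029397751)) rate mm/s 5.46872941032196
```

```bash
python3 -m handwheel '[[0,0,0,0.0005,0,0,0],[0,0,0,0,0,0,0]]' >/dev/null;python3 look.py
```

```text
t 20.40 press xyz [-0.1455 -0.0711  0.0623] toolx [-0.982 -0.19  -0.002] z [ 0.001  0.002 -1.   ] F [-3.1  1.6  9.8] T [0.52 0.78 0.01]
Fx,Fy,Fz,z [-2.4949  2.0771  9.7698  0.0623] N 8.47
(np.int64(1311), np.float64(-0.0005974355212413074)) (np.int64(1315), np.float64(-0.0007893801764215502)) rate mm/s -3.8388931036050207
```

```bash
python3 -m handwheel '[[0,0,0,0.0005,0,0,0],[0,0,0,0,0,0,0]]' >/dev/null;python3 look.py
```

```text
t 20.95 press xyz [-0.1455 -0.0711  0.0618] toolx [-0.982 -0.19  -0.002] z [ 0.001  0.002 -1.   ] F [-3.4  1.4 11. ] T [ 0.54  0.78 -0.01]
Fx,Fy,Fz,z [-2.8114  2.3413  9.8295  0.0618] N 8.44
(np.int64(1308), np.float64(-0.0006397904338675264)) (np.int64(1319), np.float64(-0.0006613339455198708)) rate mm/s -0.430870233046875
```

```bash
python3 -m handwheel '[[0,0,0,0.0005,0,0,0],[0,0,0,0.0003,0,0,0],[0,0,0,0,0,0,0]]' >/dev/null;python3 look.py
```

```text
t 21.62 press xyz [-0.1455 -0.071   0.0613] toolx [-0.982 -0.19  -0.002] z [ 0.001  0.002 -1.   ] F [-4.8  1.9 12.7] T [0.64 0.97 0.06]
Fx,Fy,Fz,z [-4.1095  2.9495 12.4667  0.0613] N 10.71
(np.int64(1313), np.float64(-0.0006011301218346032)) (np.int64(1318), np.float64(-0.0007051716443197131)) rate mm/s -2.080830449702139
```

```bash
python3 -m handwheel '[[0,0,0,0.0005,0,0,0],[0,0,0,0,0,0,0]]' >/dev/null;python3 look.py
```

```text
t 22.18 press xyz [-0.1455 -0.071   0.061 ] toolx [-0.982 -0.19  -0.002] z [ 0.001  0.002 -1.   ] F [-4.8  2.7 13.7] T [0.62 1.11 0.05]
Fx,Fy,Fz,z [-4.444   3.5651 13.5041  0.061 ] N 11.47
(np.int64(1320), np.float64(-0.0007666156934461599)) (np.int64(1314), np.float64(-0.0006506224999306975)) rate mm/s 2.319863870309181
```

```bash
python3 -m handwheel '[[0,0,0,0.0005,0,0,0],[0,0,0,0,0,0,0]]' >/dev/null;python3 look.py
```

```text
t 22.73 press xyz [-0.1454 -0.0709  0.0607] toolx [-0.982 -0.19  -0.002] z [ 0.001  0.003 -1.   ] F [-4.8  2.2 14.7] T [0.6  1.25 0.02]
Fx,Fy,Fz,z [-4.7819  3.0035 14.9961  0.0607] N 13.07
(np.int64(1320), np.float64(-0.0007780149940505021)) (np.int64(1318), np.float64(-0.0007845590442399075)) rate mm/s -0.13088100378811365
```

```bash
python3 -m handwheel '[[0,0,0,0.0005,0,0,0],[0,0,0,0.0005,0,0,0],[0,0,0,0,0,0,0]]' >/dev/null;python3 look.py
```

```text
t 23.40 press xyz [-0.1453 -0.0708  0.0602] toolx [-0.982 -0.19  -0.002] z [ 0.001  0.003 -1.   ] F [-5.9  2.5 18.4] T [0.7  1.57 0.03]
Fx,Fy,Fz,z [-6.0031  3.3257 18.4242  0.0602] N 16.18
(np.int64(1320), np.float64(-0.0006348268728915141)) (np.int64(1318), np.float64(-0.0006211861665357254)) rate mm/s 0.2728141271157841
```

```bash
python3 -m handwheel '[[0,0,0,0.0005,0,0,0],[0,0,0,0,0,0,0]]' >/dev/null;python3 look.py
```

```text
t 23.95 press xyz [-0.1453 -0.0708  0.0599] toolx [-0.982 -0.19  -0.002] z [ 0.001  0.003 -1.   ] F [-7.4  2.1 19.8] T [0.71 1.62 0.1 ]
Fx,Fy,Fz,z [-6.4086  3.3596 19.834   0.0599] N 17.49
(np.int64(1318), np.float64(-0.0007393436371471718)) (np.int64(1306), np.float64(-0.0006205642390471611)) rate mm/s 2.375587962000147
```

```bash
python3 -m handwheel '[[0,0,0,0.0002,0,0,0],[0,0,0,0,0,0,0],[0,0,0,-0.004,0,0,0],[0,0,0,-0.02,0,0,0],[0,0,0,-0.03,0,0,0],[0,0.02,0,-0.03,0,0,0],[0,0.03,0,0,0,0,0],[0,0,0,0,0,0,0],[0,0,0,0,0,0,0]]';python3 - <<'E'
from h import *
where();print(ram(),bar())
im,d,ci=grab("wrist"); cv2.imwrite("pics/w3.png",im)
z=np.load("scene0.npz")["im"];im,_,_=grab("scene");im2,_,_=grab("side");z2=np.load("side0.npz")["im"]
cv2.imwrite("pics/d3.png",np.hstack([im2[100:340,150:400],z2[100:340,150:400]]))
E
```

```text
time: 25.38
position: [0.4731, -0.0264, 0.1408]
tool_rot: [-0.299, 3.126, 0.001]
ft_force: [0.9, -0.3, -0.5]
grip_width: 0.005
grip_force: 0.0
t 25.38 press xyz [-0.1958 -0.072   0.1408] toolx [-0.982 -0.19  -0.001] z [ 0.001  0.    -1.   ] F [ 0.9 -0.3 -0.5] T [-0.02  0.04  0.07]Traceback (most recent call last):
  File "<stdin>", line 2, in <module>
  File "h.py", line 32, in bar
    a=np.arctan(np.polyfit(T[k,1],T[k,2],1)[0])
                ~~~~~~~~~~^^^^^^^^^^^^^^^^^
    raise TypeError("expected non-empty vector for x")
TypeError: expected non-empty vector for x
```

```bash
python3 -m handwheel '[[0,0.06,0,-0.02,0,0,0],[0,0.02,0.06,-0.02,0,0,0],[0,0,0.06,0,0,0,0],[0,0,0.06,0,0,0,0],[0,0,0.06,0,0,0,0],[0,0,0.06,0,0,0,0],[0,0,0.05,0,0,0,0],[0,0,0,0,0,0,0],[0,0,0,0,0,0,0]]' >/dev/null
python3 - <<'E'
from h import *
where();print(ram())
def sl(im,d,ci):
    hsv=cv2.cvtColor(im,cv2.COLOR_BGR2HSV).astype(int);H,S,V=hsv[...,0],hsv[...,1],hsv[...,2]
    vs,us=np.where(d>0);P=pts(us,vs,d,ci);q=P[:,:2]-C;T=np.c_[q@X,q@Y,P[:,2]];k=(abs(T[:,0]+.145)<.02)&(abs(T[:,1])<.1)&(T[:,2]>.03)&(T[:,2]<.14)
    h,s,v=H[vs,us],S[vs,us],V[vs,us]
    for m in(k&((h<8)|(h>172))&(s>140)&(v>90),k&(v<60)&(T[:,1]<-.03)): print(m.sum(),np.median(T[m],0).round(4))
for n in("scene","side"):
    z=np.load(n+"0.npz");ci=ctrl.camera_info(n);sl(z["im"],z["d"],ci);im,d,ci=grab(n);sl(im,d,ci)
    cv2.imwrite(f"pics/{n}3.png",im)
a=cv2.imread("pics/scene3.png")[80:384,150:400];b=cv2.imread("pics/side3.png")[120:340,140:340]
cv2.imwrite("pics/f3.png",np.hstack([cv2.resize(a,(400,486)),cv2.resize(b,(400,486))]))
E
```

```text
t 26.60 press xyz [-0.2751  0.2738  0.1787] toolx [-0.982 -0.19   0.001] z [-0.001 -0.001 -1.   ] F [-0.1  0.4  0.1] T [-0.01  0.    0.  ]
(np.int64(1311), np.float64(-0.0005892118117597489))
77 [-0.1463  0.0657  0.1095]
53 [-0.1464 -0.0561  0.0639]
75 [-0.1463  0.0653  0.109 ]
47 [-0.1463 -0.0567  0.0649]
49 [-0.1425  0.0564  0.1066]
31 [-0.143  -0.0674  0.0609]
49 [-0.1421  0.0561  0.1079]
31 [-0.1436 -0.0646  0.0615]
```

View pics/f3.png

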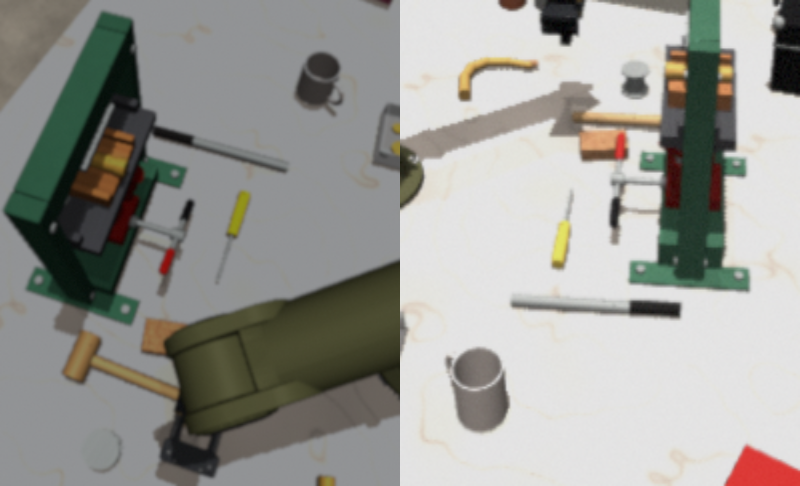

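The bar is back in its starting pose to within about 1 mm, with the red sleeve at (170,258) in the left half of the picture. The platen is down, the bystanders haven't moved and the hand is clear.

```bash
python3 -c "
from bench import ctrl
print(ctrl.close_job())"
```

```text
the job is handed in; nothing more can be done
None
```

The job is handed in: the platen sank fully at roughly 5–8 mm/s, the valve was turned shut to about 17.5–18 N, the bar was released, and nothing else on the bench was disturbed (about 27 s in all).

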